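# Feel along the bead of an arched rail

## Robot

A 7-joint arm with a two-finger parallel gripper is mounted at the origin on the work surface. World frame = base frame: x ahead of the robot, y to its left, z up, the work surface at z = 0. Lengths are in m, angles in rad, forces in N, time in s.
With the tool pointing down it reaches from about 0.425 to 1.025 m from the base axis. Payload 9.4 kg.
Tool frame: the origin (TCP) lies midway between the tips of the shut fingers; the grasp point (between the pads) lies 19 mm behind it; z points along the fingers, y is the line along which they close (so a half turn about z gives the same grasp; the last joint's range is limited). The gripper opens to 93 mm and grips with 3 to 60 N. Pads are 15 mm wide; open, the fingers measure 128 mm over their backs; the gripper's body (75 mm by 188 mm) begins 65 mm behind the grasp point.
Start: joints at [-0.077, 0.599, -0.003, 1.599, 0.002, 0.943, -0.08], TCP at [0.725, -0, 0.219] pointing down, gripper open.
Joint ranges: [-2.57, 2.57], [-0.35, 1.97], [-1.29, 1.29], [0.11, 2.56], [-1.05, 4.19], [0.11, 1.86], [-2.63, 2.63]. Speed limits (rad/s): [2.22, 2.22, 3.01, 3.01, 3.14, 3.14, 3.14].

## Interface

Orientations are given as a unit quaternion [w, x, y, z].
In Python, from workcell import * gives the robot as it stands. The module is installed in compiled form; this text tells all that it offers.
- The arm moves only by the tool send_rows, never from a script. Its argument "series" is text: rows parted by semicolons, each of 7 numbers parted by spaces: the opening in per cent of the stroke, from 0 (shut) to 100 (fully open), then the shift along the tool's x, y, z in m, then the turn, a rotation vector about the tool's x, y, z in rad. In form: gripper tx ty tz rx ry rz; .... A call has 1 to 10 rows; each row shifts and turns the commanded pose from where the row before left it, along the tool's axes as they then stand; what a row does not reach is not made up. A row lasts 1/10 s, in which the tool goes at most 50 mm and 8.59 degrees, less where a joint would pass 70% of its speed; a pose out of reach is approached as far as the arm can. A call is refused whole if a number of a shift passes 0.05 or a number of a turn 0.15, either way. A call with a gripper value outside its range is refused whole. The fingers move at their own pace and stop on an object; "newtons" is the grip in N (left out, the last holds). Time passes only in rows, so rows that do not move let the fingers close. It gives the time, the measured TCP pose, the force, the opening and the grip force at its end, in the units of the state.
- read_state(): the state, without advancing time (a new reading comes with each control period).
- grab_frame(name): name is "scene" or "side" or "wrist"; returns a dict with "frame" (420x560x3 uint8, red, green, blue), "depth" (420x560 float32, m along the optical axis (not along the pixel's ray), 0 where there is no reading), "camera_matrix" (3x3 intrinsics, pixels), "distortion" ([k1, k2, p1, p2, k3] as OpenCV has them; the pictures are not rectified), "position" and "attitude" of the camera in the world. Camera axes: x right, y up, looking along -z (the intrinsics and any distortion apply to the point x, -y, -z); pixel columns grow to the right and rows downward; lengths in m; the calibration is good to about 2 mm. A picture is of the moment at which its call begins.
- hand_in(): hands the job in; it is judged then, once.
The state is a dict: "t": time; "q": joint angles; "joint_vel": joint speeds; "joint_torque": joint torques, N m; "tcp_pos": TCP position; "orientation": TCP orientation; "ft_force": force on the tool from outside, world axes, zero at the start; "wrist_torque": the same for the moment, N m; "finger_gap": opening from 0.0 (shut) to 1.0 (fully open); "grip_force": force on a finger pad.
Only numpy, scipy, OpenCV 4.12 (cv2) and the standard library are available. Lean on these libraries where they do the work, as an engineer would, in place of code of your own. Each camera call takes 0.05 s, during which the arm holds its last target. There are 200 camera calls.

## Task

Check the freshly moulded arched rail for rough spots: run the fingertips lightly along the top of its raised bead, from the very end beside the tenon round to the very plain end, so that every part of the bead is felt in order. Touch gently, so the sprung rail gives a little but stays well clear of its bottom stops; do not lift it, leave the straight rail and all other things alone, and finish with the hand clear and the rail back up at rest.

Things in the scene. Friction and masses are not known exactly. Their poses are not given: they have to be found in the camera images.
- arched_stand: grey baseboard 150 (x) x 200 (y) x 12 mm, fixed to the table, at any yaw; origin at the centre of its underside, on the table, z up. Two spring posts on it carry the arched wooden rail: an arc bowed towards the stand's +x, 40 mm wide, 18 mm thick, its top face 58 mm above the table
- arched_rail_top (a point): middle of the arc, on top of the rail's raised bead. The bead, 14 mm wide and 8 mm high, flat-topped, runs along the middle of the rail's top face from end to end, its top 66 mm above the table at rest. Its centre line is an arc of radius 130 mm about the stand's x = -110.3 mm, y = 0, from +0.8 rad (tenon end) to -0.8 rad (plain end), from the stand's +x towards +y; 208 mm long
- tenon_end (a point): end of the bead beside the tenon, on its centre line and top (stand's x -20, y +93 mm). Beyond it the tenon, a lower tongue 22 mm wide, 9 mm thick and 28 mm long, its top 12 mm below the bead's, sticks out along the arc's tangent
- plain_end (a point): the other end of the bead, on its centre line and top (stand's x -20, y -93 mm), cut off plain with the rail
- arched_rail (a joint): how far the arched rail is pressed straight down on its springs, m: 0 at rest, grows downwards, hard stop at 0.012; negative if it is lifted. It gives 1 mm for each 1.2 N and comes back by itself; it can move in no other way.
- bead0: stretch of the bead at the tenon end, the first to be felt; 22 mm long. Stretches follow one another without gap and are not marked. Origin in the middle of its length and width, level with the bead's top (within 0.6 mm of the centre line); axes parallel to the stand's
- bead1: stretch of the bead at place 2 of 7 counted from the tenon end; 34 mm long. Stretches follow one another without gap and are not marked. Origin in the middle of its length and width, level with the bead's top (within 0.6 mm of the centre line); axes parallel to the stand's
- bead2: stretch of the bead at place 3 of 7 counted from the tenon end; 34 mm long. Stretches follow one another without gap and are not marked. Origin in the middle of its length and width, level with the bead's top (within 0.6 mm of the centre line); axes parallel to the stand's
- bead3: stretch of the bead at place 4 of 7 counted from the tenon end; 34 mm long. Stretches follow one another without gap and are not marked. Origin in the middle of its length and width, level with the bead's top (within 0.6 mm of the centre line); axes parallel to the stand's
- bead4: stretch of the bead at place 5 of 7 counted from the tenon end; 34 mm long. Stretches follow one another without gap and are not marked. Origin in the middle of its length and width, level with the bead's top (within 0.6 mm of the centre line); axes parallel to the stand's
- bead5: stretch of the bead at place 6 of 7 counted from the tenon end; 34 mm long. Stretches follow one another without gap and are not marked. Origin in the middle of its length and width, level with the bead's top (within 0.6 mm of the centre line); axes parallel to the stand's
- bead6: stretch of the bead at the plain end, the last; 22 mm long. Stretches follow one another without gap and are not marked. Origin in the middle of its length and width, level with the bead's top (within 0.6 mm of the centre line); axes parallel to the stand's
- straight_stand: like baseboard, fixed to the table, at any yaw, with a straight rail of the same section on springs (190 mm long, tenon beyond at its +y end, bead top 66 mm above the table; the rail's centre line 25 mm to +x of the origin). Not to be touched. Origin at the centre of its underside
- straight_rail (a joint): the same for the straight rail; 0 at rest
- dowel: upright wooden dowel stub, 24 mm across, 36 mm tall, standing on the arched rail's baseboard inside the bow; origin at its underside. Bystander, loose
- offcut: dark wood offcut 30 x 55 x 22 mm lying on the straight rail's baseboard; origin at its underside. Bystander, loose
- wax_jar: amber jar with steel lid, 56 mm across, 55 mm tall; origin at its underside. Bystander, loose
- tape_roll: roll of paper tape lying flat, 72 mm across, 24 mm tall; origin at its underside. Bystander, loose
- screwdriver: screwdriver lying on the table; origin at its underside, x towards its tip. Bystander, loose
- sanding_block: cork sanding block 60 x 110 x 33 mm; origin at its underside. Bystander, loose
- mug: white mug, 80 mm across, 90 mm tall; origin at its underside. Bystander, loose
- mallet: wooden mallet lying on its side, head 65 x 120 x 75 mm, about 280 mm long; origin at the height of its underside. Bystander, loose

How it is judged:
By the outcome, as a careful person would: the job done as asked, in the order asked, and still so for the second after the job is handed in, with the robot touching nothing.
It also fails if it takes over 43 s, if anything falls off the work surface, if the arm or the gripper's body presses on something with over 40 N, if the wrist force passes 120 N, or if a joint passes its speed limit or range.

## Working session

There is one attempt and no reset: what is moved stays moved. The work goes in short steps, Python scripts to look and compute and a tool call to move; the robot and the scene stay as the last step left them, time stands still between calls to the robot, and variables do not carry over. Pictures are saved under pics/ and viewed, at most 10 in all, crops included, and the job is handed in when it is done.

Besides the shell and the picture viewer there is one more tool, called after "Request:" in YAML: its name, and indented under it one key for each argument. send_rows: Moves the arm, as the interface text tells. Its arguments: {"type":"object","properties":{"series":{"type":"string"},"newtons":{"type":"number"}},"required":["series"]}

```bash
mkdir -p pics; cat > h.py <<'E'
from workcell import *
import numpy as np, cv2
from scipy.spatial.transform import Rotation as R
def grab(n,f):
    g=grab_frame(n); cv2.imwrite('pics/'+f+'.png',g['frame'][:,:,::-1]); np.save('pics/'+f+'.npy',g,allow_pickle=True); return g
def rot(a):
    a=np.array(a); 
    return a if a.shape==(3,3) else R.from_quat([a[1],a[2],a[3],a[0]]).as_matrix()
def world(g):
    h,w=g['depth'].shape; u,v=np.meshgrid(np.arange(w),np.arange(h))
    p=cv2.undistortPoints(np.stack([u,v],-1).reshape(-1,1,2).astype(float),np.array(g['camera_matrix']),np.array(g['distortion'])).reshape(h,w,2)
    d=g['depth']; c=np.stack([p[...,0]*d,-p[...,1]*d,-d],-1)
    P=c@rot(g['attitude']).T+np.array(g['position']); P[d<=0]=np.nan; return P
E
python3 - <<'E'
from h import *
g=grab('scene','s0');w=grab('wrist','w0');print(g['position'],w['position'],w['attitude'])
a=np.hstack([g['frame']]);
s=read_state();print(s)
E
```

```text
[ 1.1993062  -0.51383924  0.74067417] [0.72470063 0.06881514 0.38288019] [ 9.92161166e-01 -1.24961408e-01  8.03504865e-04  4.71762585e-04]
{'t': 0.1, 'q': array([-0.07671599,  0.60006209, -0.00255233,  1.60004118,  0.00181546,
        0.94286922, -0.07982164]), 'joint_vel': array([-2.46523491e-04, -1.69541395e-03,  4.17446777e-04, -4.96338570e-04,
        1.26492857e-03, -6.54508663e-05,  9.72630716e-04]), 'joint_torque': array([ 3.72570619e-03, -7.66555166e+01,  1.50162086e+00, -2.52937996e+01,
       -5.23535069e-02,  1.36034010e-02,  2.68517283e-05]), 'tcp_pos': array([ 7.24575885e-01, -1.22564473e-07,  2.17837031e-01]), 'orientation': array([-4.36589987e-04,  7.07082106e-01,  7.07131120e-01, -5.32901690e-04]), 'ft_force': array([-0.61477252, -0.62655468, -0.02717959]), 'wrist_torque': array([-0.01493002,  0.03142811, -0.03657181]), 'grip_force': 0.0, 'finger_gap': 1.0007002175284547}
```

View pics/s0.png

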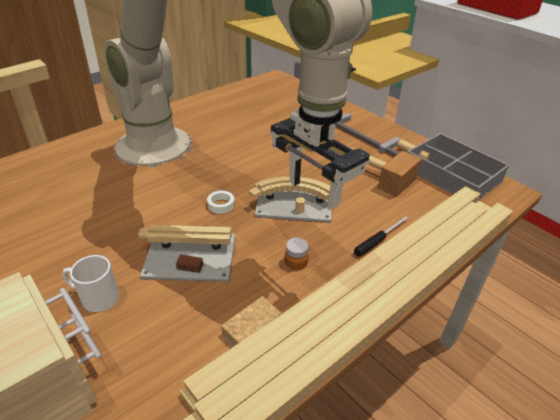

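View pics/w0.png

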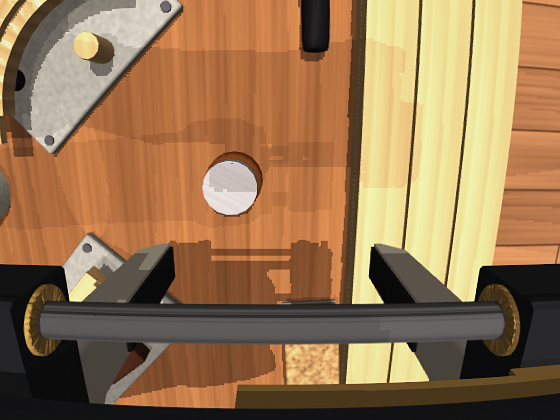

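The arched stand is at scene px ~(295,195), with the tenon at its left end (253,190). The wrist view shows it upper left, with the dowel at (88,45). I'll fit the arc from depth.

```bash
cat > fit.py <<'E'
from h import *
from scipy.optimize import least_squares
def fit(Q,x0):
    # stand pose (x,y,yaw): points on 14mm wide, 208 long arc; penalise distance outside and use ends
    def res(p):
        c,s=np.cos(p[2]),np.sin(p[2]); d=Q-p[:2]; X=d@[c,s]+.1103; Y=d@[-s,c]
        r=np.hypot(X,Y)-.13; a=np.arctan2(Y,X)
        return np.r_[r, 5*np.maximum(np.abs(a)-.8,0)*.13]
    o=least_squares(res,x0,loss='soft_l1',f_scale=.003); c,s=np.cos(o.x[2]),np.sin(o.x[2]); d=Q-o.x[:2]
    X=d@[c,s]+.1103;Y=d@[-s,c]; r=np.hypot(X,Y)-.13; a=np.arctan2(Y,X)
    print('pose',o.x.round(4),'r pct',np.percentile(r,[2,50,98]).round(4),'a',np.percentile(a,[0,1,50,99,100]).round(3),len(Q))
    return o.x
E
python3 - <<'E'
from fit import *
gs=[np.load('pics/s0.npy',allow_pickle=True).item(),grab('side','d0')]
print(gs[1]['position'])
for n,g in zip('sd',gs):
    P=world(g); 
    for (v,u) in [(190,253),(182,290),(187,328),(205,300)] if n=='s' else []: print(u,v,P[v,u].round(3))
    m=(np.abs(P[...,2]-.066)<.0035)&(P[...,0]>.4)&(P[...,0]<.75)&(P[...,1]>.0)&(P[...,1]<.45)
    Q=P[m][:,:2]; print(n,len(Q),Q.min(0) if len(Q) else '',Q.max(0) if len(Q) else '')
    b=g['frame'].copy(); b[m]=[255,0,0]; cv2.imwrite('pics/m%s.png'%n,b[:,:,::-1])
    t=(np.abs(P[...,2]-.012)<.003)&(P[...,0]>.4)&(P[...,0]<.75)&(P[...,1]>.0)&(P[...,1]<.45)
    if t.sum()>50: print('base',cv2.minAreaRect((P[t][:,:2]).astype(np.float32)*1000))
E
```

```text
[-0.28230892 -0.90719404  1.01554399]
253 190 [0.46  0.057 0.052]
290 182 [0.501 0.151 0.058]
328 187 [0.588 0.206 0.066]
300 205 [0.573 0.122 0.039]
s 319 [0.458392   0.07227342] [0.68386912 0.44923886]
base ((541.3592529296875, 210.7578887939453), (314.1686706542969, 445.65069580078125), 4.954680442810059)
d 201 [0.45319268 0.07238578] [0.67974992 0.44888028]
base ((598.41748046875, 170.65615844726562), (474.4054870605469, 295.8521728515625), 56.435672760009766)
```

View pics/md.png

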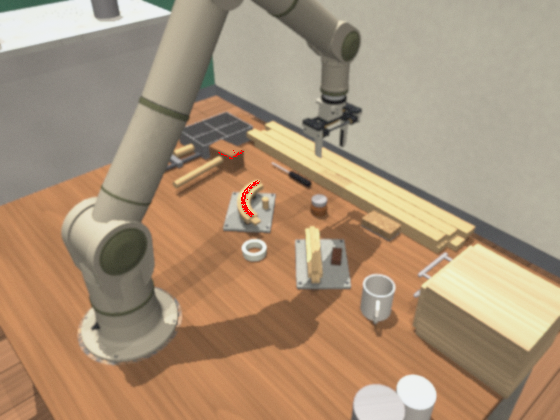

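The side view shows the arc's bead (red, ~(243,200)) bowed away from the dowel at (265,200), so the stand's yaw is ≈ 2.4. Fitting now.

```bash
python3 - <<'E'
from fit import *
gs=[np.load('pics/%s0.npy'%n,allow_pickle=True).item() for n in 'sd']
A=[]
for g in gs:
    P=world(g); m=(np.abs(P[...,2]-.066)<.0035)&(P[...,0]>.4)&(P[...,0]<.63)&(P[...,1]>.0)&(P[...,1]<.27)
    print(np.median(P[m][:,2])); A.append(P[m][:,:2]); x=fit(A[-1],[.55,.12,2.4])
x=fit(np.vstack(A),[.55,.12,2.4])
for a in (.8,.4,0,-.4,-.8):
    X,Y=.13*np.cos(a)-.1103,.13*np.sin(a); c,s=np.cos(x[2]),np.sin(x[2]); print(a,x[0]+c*X-s*Y,x[1]+s*X+c*Y)
E
```

```text
0.06532176236241727
pose [0.5195 0.1509 2.3321] r pct [-0.0084  0.      0.0091] a [-0.775 -0.759 -0.103  0.782  0.8  ] 259
0.06504689977501293
pose [0.5137 0.1513 2.3378] r pct [-0.0084 -0.0002  0.0087] a [-0.8   -0.773  0.07   0.796  0.8  ] 162
pose [0.5171 0.151  2.3338] r pct [-0.0102  0.0002  0.01  ] a [-0.795 -0.776  0.057  0.793  0.8  ] 421
0.8 0.4633024614175781 0.07230004485040302
0.4 0.47395976645766463 0.12284270259596512
0 0.5034580324264291 0.165245423116452
-0.4 0.5471401317354457 0.19281374919294225
-0.8 0.5981096213860726 0.20119524831047092
```

Request:
send_rows:
  series: "100 0.0115 -0.028 0 0 0 0;100 0.0115 -0.028 0 0 0 0;100 0.0115 -0.028 0 0 0 0;100 0.0115 -0.028 0 0 0 0;100 0.0115 -0.028 0 0 0 0;100 0.0115 -0.028 0 0 0 0;100 0.0115 -0.028 0 0 0 0;100 0 0 0 0 0 0;100 0 0 0 0 0 0"

```text
t: 1.05
tcp_pos: [0.5291, 0.0807, 0.2189]
orientation: [0.0, 0.707, 0.707, 0.0]
ft_force: [0.9, -0.7, 0.8]
finger_gap: 0.996
grip_force: 0.0
```

```bash
python3 - <<'E'
from fit import *
g=grab('wrist','w1'); s=read_state(); print(s['tcp_pos'],s['orientation'],s['ft_force'])
P=world(g)
m=(np.abs(P[...,2]-.066)<.0035)&(P[...,0]>.4)&(P[...,0]<.63)&(P[...,1]>.0)&(P[...,1]<.27)
print(np.median(P[m][:,2]),np.unique(P[m][:,2].round(3),return_counts=True)); x=fit(P[m][:,:2],[.517,.151,2.334])
b=g['frame'].copy(); b[m]=[255,0,0]; cv2.imwrite('pics/w1m.png',b[:,:,::-1])
E
```

```text
[0.52976017 0.0803704  0.21885191] [3.51757019e-04 7.07109095e-01 7.07104307e-01 3.21086597e-04] [-0.07932181  0.70224828  0.05865976]
0.06503566206760622 (array([0.063, 0.064, 0.065, 0.066, 0.067, 0.068]), array([ 105,  950, 2168, 1102,  109,    4]))
pose [0.5177 0.153  2.3335] r pct [-0.0067  0.0002  0.0068] a [-0.808 -0.789 -0.047  0.79   0.809] 4438
```

View pics/w1m.png

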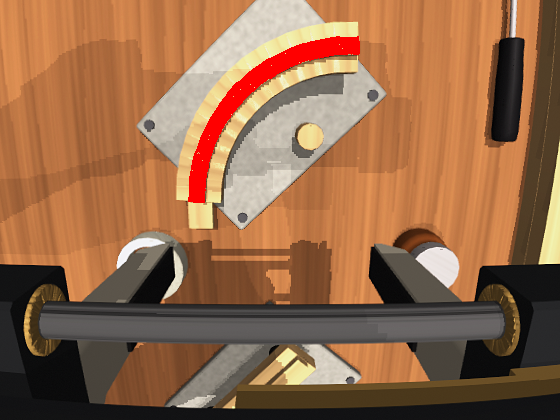

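The close view shows the bead cleanly, from (198,200) at the tenon to (358,45) at the plain end. I'll shut the fingers and go above the tenon end, with tool x along the tangent.

Request:
send_rows:
  series: "0 -0.003 -0.022 0 0 0 0;0 -0.003 -0.022 0 0 0 0;0 -0.003 -0.021 0 0 0 0;0 0 0 0.02 0 0 0;0 0 0 0.03 0 0 0;0 0 0 0.03 0 0 0;0 0 0 0.03 0 0 0;0 0 0 0.02 0 0 0;0 0 0 0 0 0 0;0 0 0 0 0 0 0"
  newtons: 5

```text
t: 2.1
tcp_pos: [0.4646, 0.0711, 0.0885]
orientation: [-0.0, 0.707, 0.707, -0.0]
ft_force: [0.1, -1.0, 0.3]
finger_gap: 0.19
grip_force: 0.0
```

```bash
cat > e.py <<'E'
from h import *
s=read_state();p=s['tcp_pos'];c=np.array([.5939,.0727]);d=p[:2]-c
T=rot(s['orientation']);a=np.arctan2(d[1],d[0])%(2*np.pi)-2.3335
yaw=np.arctan2(T[1,0],T[0,0])
e=(yaw-(a+2.3335-np.pi/2)+np.pi)%(2*np.pi)-np.pi
print('t',s['t'],'a',a.round(4),'r err mm',((np.hypot(*d)-.13)*1e3).round(2),'z',p[2].round(4),'yaw err',e.round(4),'tilt',T[:,2].round(3),'F',s['ft_force'].round(1),'gap',s['finger_gap'],'q7',s['q'][6])
E
python3 e.py; python3 -c "
from h import *
g=grab('wrist','w2'); cv2.imwrite('pics/w2.png',g['frame'][:,:,::-1])"
```

```text
t 2.1 a 0.8204 r err mm -0.73 z 0.0885 yaw err -0.0131 tilt [-0.001 -0.    -1.   ] F [ 0.1 -1.   0.3] gap 0.1896233416658573 q7 -0.3074492224694542
```

View pics/w2.png

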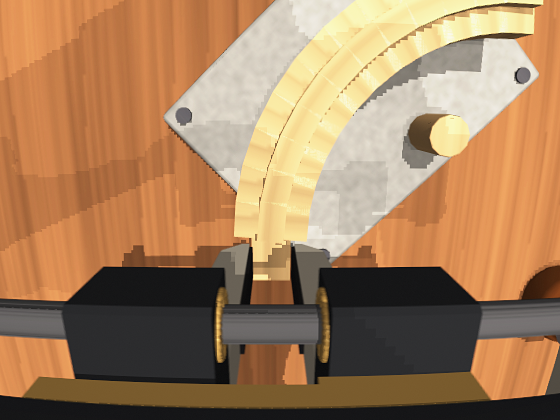

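Fingers straddle the bead centre at (270,260) as intended. Now finishing the closing and touching down.

Request:
send_rows:
  series: "0 0.001 -0.0007 0.006 0 0 0;0 0 0 0.006 0 0 0;0 0 0 0.003 0 0 0;0 0 0 0 0 0 0;0 0 0 0 0 0 0;0 0 0 0 0 0 0"

```text
t: 2.75
tcp_pos: [0.4634, 0.0725, 0.0737]
orientation: [0.0, 0.707, 0.707, 0.0]
ft_force: [-0.1, 1.0, 0.3]
finger_gap: 0.003
grip_force: 0.0
```

Request:
send_rows:
  series: "0 0 0 0.003 0 0 0;0 0 0 0.001 0 0 0;0 0 0 0.001 0 0 0;0 0 0 0.001 0 0 0;0 0 0 0.001 0 0 0;0 0 0 0 0 0 0;0 0 0 0 0 0 0"

```text
t: 3.45
tcp_pos: [0.4633, 0.0725, 0.0666]
orientation: [0.0, 0.707, 0.707, -0.0]
ft_force: [-0.5, -0.5, -0.1]
finger_gap: 0.002
grip_force: 0.0
```

```bash
python3 e.py
```

```text
t 3.45 a 0.8097 r err mm 0.6 z 0.0666 yaw err -0.0016 tilt [-0. -0. -1.] F [-0.5 -0.5 -0.1] gap 0.002178058019099991 q7 -0.31264171608118557
```

Request:
send_rows:
  series: "0 0 0.0004 0.001 0 0 0;0 0 0 0.001 0 0 0;0 0 0 0.001 0 0 0;0 0 0 0.001 0 0 0;0 0 0 0 0 0 0;0 0 0 0 0 0 0"

```text
t: 4.05
tcp_pos: [0.4637, 0.0725, 0.0627]
orientation: [0.0, 0.707, 0.707, -0.0]
ft_force: [-0.7, -0.5, 3.6]
finger_gap: 0.004
grip_force: 2.2
```

```bash
python3 e.py; python3 -c "
from h import *
L=[]
for i in range(4):
    grab_frame('wrist'); L.append(read_state()['ft_force'])
print(np.mean(L,0))"
```

```text
t 4.05 a 0.8099 r err mm 0.2 z 0.0627 yaw err -0.0018 tilt [ 0. -0. -1.] F [-0.7 -0.5  3.6] gap 0.004123689083077608 q7 -0.3129026054219856
[-1.09202808  0.42513232  4.51939781]
```

Pressed ~3.3 mm at ~4 N. Stroking now.

Request:
send_rows:
  series: "0 0.003 0.00003 0 0 0 0.0231;0 0.003 0.00003 0 0 0 0.0231;0 0.003 0.00003 0 0 0 0.0231;0 0.003 0.00003 0 0 0 0.0231;0 0.003 0.00003 0 0 0 0.0231;0 0.003 0.00003 0 0 0 0.0231;0 0.003 0.00003 0 0 0 0.0231;0 0.003 0.00003 0 0 0 0.0231;0 0.003 0.00003 0 0 0 0.0231;0 0.003 0.00003 0 0 0 0.0231"

```text
t: 5.25
tcp_pos: [0.467, 0.1024, 0.0626]
orientation: [-0.0, 0.784, 0.62, -0.0]
ft_force: [-1.2, -3.2, 4.7]
finger_gap: 0.002
grip_force: 2.2
```

```bash
python3 e.py
```

```text
t 5.25 a 0.578 r err mm 0.31 z 0.0626 yaw err -0.0028 tilt [-0. -0. -1.] F [-1.2 -3.2  4.7] gap 0.0016888266324884198 q7 -0.4857934233474146
```

Tracking is excellent; continuing.

Request:
send_rows:
  series: "0 0.003 0.00005 0 0 0 0.0231;0 0.003 0.00005 0 0 0 0.0231;0 0.003 0.00005 0 0 0 0.0231;0 0.003 0.00005 0 0 0 0.0231;0 0.003 0.00005 0 0 0 0.0231;0 0.003 0.00005 0 0 0 0.0231;0 0.003 0.00005 0 0 0 0.0231;0 0.003 0.00005 0 0 0 0.0231;0 0.003 0.00005 0 0 0 0.0231;0 0.003 0.00005 0 0 0 0.0231"

```text
t: 6.25
tcp_pos: [0.4775, 0.1306, 0.0626]
orientation: [0.0, 0.851, 0.526, -0.0]
ft_force: [-1.6, -3.9, 4.5]
finger_gap: 0.001
grip_force: 2.2
```

Request:
send_rows:
  series: "0 0.003 0.00004 0 0 0 0.0231;0 0.003 0.00004 0 0 0 0.0231;0 0.003 0.00004 0 0 0 0.0231;0 0.003 0.00004 0 0 0 0.0231;0 0.003 0.00004 0 0 0 0.0231;0 0.003 0.00004 0 0 0 0.0231;0 0.003 0.00004 0 0 0 0.0231;0 0.003 0.00004 0 0 0 0.0231;0 0.003 0.00004 0 0 0 0.0231;0 0.003 0.00004 0 0 0 0.0231"

```text
t: 7.25
tcp_pos: [0.4939, 0.1556, 0.0626]
orientation: [-0.0, 0.906, 0.424, -0.0]
ft_force: [-1.8, -2.5, 4.9]
finger_gap: 0.004
grip_force: 2.3
```

```bash
python3 e.py; python3 -c "
from h import *
g=grab('wrist','w3')"
```

```text
t 7.25 a 0.1161 r err mm -0.09 z 0.0626 yaw err -0.0028 tilt [-0. -0. -1.] F [-1.8 -2.5  4.9] gap 0.004177727075424107 q7 -0.8179782757523775
```

View pics/w3.png

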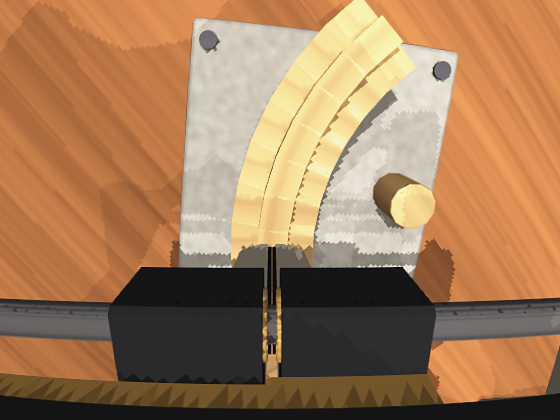

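The shut fingers at (272,250) sit on the bead's middle; the plain end is ahead at ~(385,45). Continuing.

Request:
send_rows:
  series: "0 0.003 0.00003 0 0 0 0.0231;0 0.003 0.00003 0 0 0 0.0231;0 0.003 0.00003 0 0 0 0.0231;0 0.003 0.00003 0 0 0 0.0231;0 0.003 0.00003 0 0 0 0.0231;0 0.003 0.00003 0 0 0 0.0231;0 0.003 0.00003 0 0 0 0.0231;0 0.003 0.00003 0 0 0 0.0231;0 0.003 0.00003 0 0 0 0.0231;0 0.003 0.00003 0 0 0 0.0231"

```text
t: 8.3
tcp_pos: [0.5156, 0.1763, 0.0626]
orientation: [0.0, 0.948, 0.317, -0.0]
ft_force: [-1.9, -1.9, 4.4]
finger_gap: 0.006
grip_force: 2.3
```

Request:
send_rows:
  series: "0 0.003 0.00003 0 0 0 0.0231;0 0.003 0.00003 0 0 0 0.0231;0 0.003 0.00003 0 0 0 0.0231;0 0.003 0.00003 0 0 0 0.0231;0 0.003 0.00003 0 0 0 0.0231;0 0.003 0.00003 0 0 0 0.0231;0 0.003 0.00003 0 0 0 0.0231;0 0.003 0.00003 0 0 0 0.0231;0 0.003 0.00003 0 0 0 0.0231;0 0.003 0.00003 0 0 0 0.0231"

```text
t: 9.3
tcp_pos: [0.5414, 0.1915, 0.0626]
orientation: [-0.0, 0.979, 0.205, -0.0]
ft_force: [-2.9, -1.8, 3.8]
finger_gap: 0.005
grip_force: 2.3
```

Request:
send_rows:
  series: "0 0.003 0.00003 0 0 0 0.0231;0 0.003 0.00003 0 0 0 0.0231;0 0.003 0.00003 0 0 0 0.0231;0 0.003 0.00003 0 0 0 0.0231;0 0.003 0.00003 0 0 0 0.0231;0 0.003 0.00003 0 0 0 0.0231;0 0.003 0.00003 0 0 0 0.0231;0 0.003 0.00003 0 0 0 0.0231;0 0.003 0.00003 0 0 0 0.0231;0 0.003 0.00003 0 0 0 0.0231"

```text
t: 10.3
tcp_pos: [0.57, 0.2003, 0.0626]
orientation: [0.0, 0.996, 0.091, -0.0]
ft_force: [-3.7, -0.9, 3.6]
finger_gap: 0.009
grip_force: 2.3
```

```bash
python3 e.py; python3 -c "
from h import *
g=grab('wrist','w4')"
```

```text
t 10.3 a -0.5777 r err mm -0.21 z 0.0626 yaw err -0.0021 tilt [-0. -0. -1.] F [-3.7 -0.9  3.6] gap 0.008653201793303745 q7 -1.3074924104449823
```

View pics/w4.png

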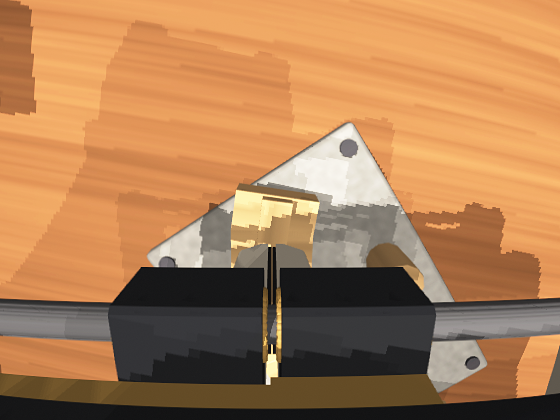

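The bead's plain end is just ahead at (275,200), centred on the fingers. Last stretch to 1 mm past the end, then lift.

Request:
send_rows:
  series: "0 0.003 0.00002 0 0 0 0.0231;0 0.003 0.00002 0 0 0 0.0231;0 0.003 0.00002 0 0 0 0.0231;0 0.003 0.00002 0 0 0 0.0231;0 0.003 0.00002 0 0 0 0.0231;0 0.003 0.00002 0 0 0 0.0231;0 0.003 0.00002 0 0 0 0.0231;0 0.003 0.00002 0 0 0 0.0231;0 0.003 0.00002 0 0 0 0.0231;0 0.003 0.00002 0 0 0 0.0231"

```text
t: 11.35
tcp_pos: [0.5999, 0.2024, 0.0626]
orientation: [0.0, 1.0, -0.024, -0.0]
ft_force: [-4.3, 0.3, 3.5]
finger_gap: 0.004
grip_force: 2.3
```

```bash
python3 e.py
```

```text
t 11.35 a -0.8088 r err mm -0.13 z 0.0626 yaw err -0.002 tilt [-0. -0. -1.] F [-4.3  0.3  3.5] gap 0.004167291765484079 q7 -1.470589111441972
```

Request:
send_rows:
  series: "0 0 0 0 0 0 0;0 0 0 -0.001 0 0 0;0 0 0 -0.002 0 0 0;0 0 0 -0.002 0 0 0;0 0 0 -0.01 0 0 0;0 0 0 -0.03 0 0 0;0 0 0 -0.04 0 0 0;0 0 0 -0.04 0 0 0;0 0 0 0 0 0 0;0 0 0 0 0 0 0"

```text
t: 12.35
tcp_pos: [0.5999, 0.2028, 0.1888]
orientation: [-0.001, 1.0, -0.023, 0.001]
ft_force: [0.2, 0.6, -0.6]
finger_gap: 0.007
grip_force: 0.0
```

```bash
python3 - <<'E'
from h import *
g=grab('side','d1')
P=world(g);m=(np.abs(P[...,2]-.066)<.006)&(P[...,0]>.4)&(P[...,0]<.63)&(P[...,1]>0)&(P[...,1]<.27)
print(np.median(P[m][:,2]));s=read_state();print(s['tcp_pos'],s['ft_force'],s['t'])
E
```

```text
0.0648663788132654
[0.59913361 0.20268266 0.1875969 ] [-0.08195238  0.57356953 -0.52207716] 12.4
```

View pics/d1.png

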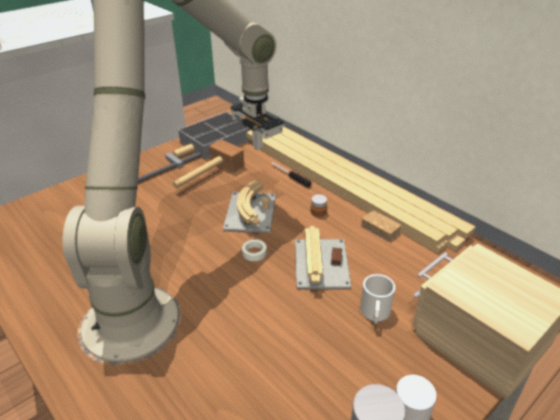

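The hand is clear at (255,120), the rail is back at rest at (247,200), and everything else is undisturbed.

```bash
python3 -c "
from workcell import *
print(hand_in())"
```

```text
the job is handed in; nothing more can be done
None
```

I ran the shut fingertips once along the whole bead, from about 1 mm past the tenon end to about 1 mm past the plain end, pressing with about 3.5–5 N (roughly 3.5 mm of give, stop at 12 mm); the rail is back at rest, the hand is clear, and the job was handed in at about 12 s.

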